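# Find the loose hold-down bolt and hold its cap open

### The arm

A 6-joint arm with a two-finger parallel gripper is mounted at the origin on the work surface. World frame = base frame: x ahead of the robot, y to its left, z up, the work surface at z = 0. Lengths are in m, angles in rad, forces in N, time in s.
With the tool pointing down it reaches from about 0.425 to 1.125 m from the base axis. Payload 14.9 kg.
Tool frame: the origin (TCP) lies at the very end of the fingers, on their centre line; the grasp point (between the pads) lies 19 mm behind it; z points along the fingers, y is the direction in which the jaws open and shut (so a half turn about z gives the same grasp; the last joint's range is limited). The gripper opens to 91 mm and grips with 3 to 60 N. Pads are 32 mm wide; open, the fingers measure 118 mm over their backs; the gripper's body (76 mm by 178 mm) begins 60 mm behind the grasp point.
Start: joints at [1.225, 0.379, 1.734, -0, 1.028, -0.033], TCP at [0.215, 0.666, 0.214] pointing down, gripper open.
Joint ranges: [-2.77, 2.77], [-0.74, 2.19], [0, 2.66], [-1.06, 4.2], [0.31, 2.87], [-3.08, 3.08]. Speed limits (rad/s): [1.89, 1.89, 2.39, 3.14, 3.14, 3.14].

### API

Orientations are given as a unit quaternion [x, y, z, w].
In Python, from bench import get_obs, get_image, camera_params, finish_job gives the robot as it stands.
- The arm moves only by the tool drive_tool, never from a script. Its arguments are lists of equal length, an entry for each row: "slide": the shift along the tool's x, y, z in mm, a list of three; "twist": the turn, a rotation vector about the tool's x, y, z in degrees, a list of three. A call has 1 to 12 rows; each row shifts and turns the commanded pose from where the row before left it, along the tool's axes as they then stand; what a row does not reach is not made up. A row lasts 1/10 s, in which the tool goes at most 50 mm and 8.59 degrees, less where a joint would pass 70% of its speed; a pose out of reach is approached as far as the arm can. A call is refused whole if a number of a shift passes 50 or a number of a turn 8.59, either way. A call with a gripper value outside its range is refused whole. "fingers" is the opening, from 0 (shut) to 1 (fully open), set as the call begins (left out, the last holds). The fingers move at their own pace and stop on an object; "squeeze" is the grip in N (left out, the last holds). Time passes only in rows, so rows that do not move let the fingers close. It gives the time, the measured TCP pose, the force and the opening at its end, in the units of the state.
- get_obs(): the state, without advancing time (a new reading comes with each control period).
- get_image(name): name is "scene" or "top" or "wrist"; returns the picture (480x640x3 uint8, red, green, blue); there is no depth.
- camera_params(name): a dict with "camera_matrix" (3x3 intrinsics, pixels), "position" and "orientation" of the camera in the world; the wrist camera has in their place "mount" (4x4, takes a point from camera to tool coordinates, whose origin is the TCP and whose axes are the flange's). Camera axes: x right, y up, looking along -z (the intrinsics and any distortion apply to the point x, -y, -z); pixel columns grow to the right and rows downward; lengths in m; the calibration is good to about 2 mm. A picture is of the moment at which its call begins: read the wrist's pose just before it. camera_params takes no time and is no camera call.
- finish_job(): hands the job in, once; it reports no verdict.
The state is a dict: "time_s": time; "joint_pos": joint angles; "qvel": joint speeds; "tau": joint torques, N m; "eef_pos": TCP position; "tcp_rot": TCP orientation; "ft_force": force on the tool from outside, world axes, zero at the start; "wrist_torque": the same for the moment, N m; "gripper_width": opening from 0.0 (shut) to 1.0 (fully open).
Only numpy, scipy, OpenCV 4.12 (cv2) and the standard library are available. Lean on these libraries where they do the work, as an engineer would, in place of code of your own. Each camera call takes 0.05 s, during which the arm holds its last target. There are 200 camera calls.

### The job

One of the three hold-down bolts on the marking machine's base plate is loose: tap down on their heads until you find the one that gives and push it down to its stop, then lift the hinged cap on that same block by its tab to at least 45 degrees so that a colleague can get at the lock nut underneath. Finish while still holding that cap up with the gripper, since it springs shut when let go. Do not open the cap of any bolt that has not given, and leave the things lying around where they are.

Things in the scene. Friction and masses are not known exactly. Their poses are not given: they have to be found in the camera images.
- bolt_1_top (a point): Centre of the top of hold-down bolt 1's steel hex head. The head is 26 mm across its corners and 12 mm high; a 12 mm shank shows for 8 mm between it and the top of its block, so the head's top stands 20 mm above the block's top. z points up. The point goes down with the bolt.
- bolt_1 (a joint): How far bolt 1 has sunk, in m: 0 at the start. A tight bolt is solid (under 1 mm). The one loose bolt gives at a push of about 3 N, sinks 7 mm to its stop and stays down. All three look alike until pushed; which is loose changes from start to start.
- cap_1_tab (a point): Grip point of the upright tab on bolt 1's black hinged cap: on the axis of the 12 x 12 mm post, 12 mm below its top, 13.5 mm above the flat top of the cap. The post stands on a 12 mm wide tongue in front of the 44 mm wide, 6 mm thick cap plate, 50 mm from the bolt's axis. Turns with the cap; shut: z up, x from bolt to hinge, y along the hinge, 20 mm above the block's top.
- cap_1 (a joint): Opening angle of cap 1 in rad: 0 shut, 1.3 stop (fully open). The tab's side rises and goes back towards the hinge. A light spring and its weight shut it from anywhere (about 0.8 N at the tab to lift it), so it must be held.
- hinge_1 (a point): Middle of the hinge line of cap 1, fixed on its grey block at the height of the block's top (50 mm above the base plate, block 116 mm along x and 50 mm along y). x: from bolt to hinge; y: along the hinge; z up. The shut tab's grip point is at x -44 mm, z +20 mm from here; the bolt's axis at x -94 mm.
- bolt_2_top (a point): Centre of the top of hold-down bolt 2's steel hex head. The head is 26 mm across its corners and 12 mm high; a 12 mm shank shows for 8 mm between it and the top of its block, so the head's top stands 20 mm above the block's top. z points up. The point goes down with the bolt.
- bolt_2 (a joint): How far bolt 2 has sunk, in m: 0 at the start. A tight bolt is solid (under 1 mm). The one loose bolt gives at a push of about 3 N, sinks 7 mm to its stop and stays down. All three look alike until pushed; which is loose changes from start to start.
- cap_2_tab (a point): Grip point of the upright tab on bolt 2's black hinged cap: on the axis of the 12 x 12 mm post, 12 mm below its top, 13.5 mm above the flat top of the cap. The post stands on a 12 mm wide tongue in front of the 44 mm wide, 6 mm thick cap plate, 50 mm from the bolt's axis. Turns with the cap; shut: z up, x from bolt to hinge, y along the hinge, 20 mm above the block's top.
- cap_2 (a joint): Opening angle of cap 2 in rad: 0 shut, 1.3 stop (fully open). The tab's side rises and goes back towards the hinge. A light spring and its weight shut it from anywhere (about 0.8 N at the tab to lift it), so it must be held.
- hinge_2 (a point): Middle of the hinge line of cap 2, fixed on its grey block at the height of the block's top (50 mm above the base plate, block 116 mm along x and 50 mm along y). x: from bolt to hinge; y: along the hinge; z up. The shut tab's grip point is at x -44 mm, z +20 mm from here; the bolt's axis at x -94 mm.
- bolt_3_top (a point): Centre of the top of hold-down bolt 3's steel hex head. The head is 26 mm across its corners and 12 mm high; a 12 mm shank shows for 8 mm between it and the top of its block, so the head's top stands 20 mm above the block's top. z points up. The point goes down with the bolt.
- bolt_3 (a joint): How far bolt 3 has sunk, in m: 0 at the start. A tight bolt is solid (under 1 mm). The one loose bolt gives at a push of about 3 N, sinks 7 mm to its stop and stays down. All three look alike until pushed; which is loose changes from start to start.
- cap_3_tab (a point): Grip point of the upright tab on bolt 3's black hinged cap: on the axis of the 12 x 12 mm post, 12 mm below its top, 13.5 mm above the flat top of the cap. The post stands on a 12 mm wide tongue in front of the 44 mm wide, 6 mm thick cap plate, 50 mm from the bolt's axis. Turns with the cap; shut: z up, x from bolt to hinge, y along the hinge, 20 mm above the block's top.
- cap_3 (a joint): Opening angle of cap 3 in rad: 0 shut, 1.3 stop (fully open). The tab's side rises and goes back towards the hinge. A light spring and its weight shut it from anywhere (about 0.8 N at the tab to lift it), so it must be held.
- hinge_3 (a point): Middle of the hinge line of cap 3, fixed on its grey block at the height of the block's top (50 mm above the base plate, block 116 mm along x and 50 mm along y). x: from bolt to hinge; y: along the hinge; z up. The shut tab's grip point is at x -44 mm, z +20 mm from here; the bolt's axis at x -94 mm.
- hex_key: Bystander: L-shaped steel hex key, 97 x 28 mm, 7 mm thick, lying on the base plate; origin under the middle of its long leg.
- blank_disc: Bystander: round steel blank, 36 mm across, 6 mm thick, lying on the base plate; origin at the centre of its underside.
- calliper: Bystander: calliper lying on the base plate, 160 mm long, 12 mm thick; origin under the middle of its beam, which lies along x.
- name_plate: Bystander: brass plate 50 x 80 x 5 mm on the base plate; origin at the centre of its underside.
- mouse: Bystander: black computer mouse, 100 x 58 x 32 mm, on the bench; origin at the centre of its underside.
- spray_bottle: Bystander: white plastic bottle, 60 mm across, 150 mm tall, on the bench; origin at the centre of its underside.
- lens_housing: Bystander: black stepped lens housing, 84 mm across, 50 mm tall, on the bench; origin at the centre of its underside.
- base_plate: Perforated aluminium base plate, 410 x 550 x 12 mm, lying fixed on the bench, that carries the three blocks; origin at the centre of its underside, z up.

How it is judged:
By the outcome, as a careful person would: the job done as asked, in the order asked, and still so for the second after the job is handed in, while the arm keeps its last pose, push and grip.
It also fails if it takes over 51 s, if anything falls off the work surface, if the arm or the gripper's body presses on something with over 40 N, if the wrist force passes 120 N, or if a joint passes its speed limit or range.

## Working session

There is one attempt and no reset: what is moved stays moved. The work goes in short steps, Python scripts to look and compute and a tool call to move; the robot and the scene stay as the last step left them, time stands still between calls to the robot, and variables do not carry over. Pictures are saved under pics/ and viewed, about 8 in all and at most 12, crops included, and the job is handed in when it is done.

Besides the shell and the picture viewer there is one more tool, called after "Emit:" by a JSON object that holds its "fn" and its "kwargs". drive_tool: Moves the arm, as the interface text tells. Its arguments: {"type":"object","properties":{"slide":{"type":"array","items":{"type":"array","items":{"type":"number"}}},"twist":{"type":"array","items":{"type":"array","items":{"type":"number"}}},"fingers":{"type":"number"},"squeeze":{"type":"number"}},"required":["slide","twist"]}

```bash
mkdir -p pics; ls; python3 - <<'E'
from bench import *
import cv2
for n in("scene","top"):
    cv2.imwrite(f"pics/{n}0.png",get_image(n)[:,:,::-1])
for n in("scene","top","wrist"): print(n,camera_params(n))
print(get_obs())
E
```

```text
pics
scene {'camera_matrix': array([[499.57126639,   0.        , 320.88701035],
       [  0.        , 499.57126639, 234.10105784],
       [  0.        ,   0.        ,   1.        ]]), 'position': array([1.0375527 , 0.54375773, 0.96846105]), 'orientation': array([0.12447675, 0.31684956, 0.88230263, 0.32504456])}
top {'camera_matrix': array([[596.45075152,   0.        , 327.42599636],
       [  0.        , 596.45075152, 252.70819761],
       [  0.        ,   0.        ,   1.        ]]), 'position': array([0.26021993, 0.00534951, 1.61355678]), 'orientation': array([-0.0689851 ,  0.06979408,  0.70921271, -0.6981312 ])}
wrist {'camera_matrix': array([[413.03409246,   0.        , 317.67733857],
       [  0.        , 413.03409246, 239.73621425],
       [  0.        ,   0.        ,   1.        ]]), 'mount': array([[ 2.75640432e-04,  9.63757125e-01,  2.66781050e-01,
         7.53246615e-02],
       [ 9.99999362e-01,  2.65297876e-05, -1.12904769e-03,
        -1.10582599e-03],
       [-1.09520540e-03,  2.66781191e-01, -9.63756503e-01,
        -1.71455637e-01],
       [ 0.00000000e+00,  0.00000000e+00,  0.00000000e+00,
         1.00000000e+00]])}
{'time_s': 0.1, 'joint_pos': array([ 1.22469886e+00,  3.79353229e-01,  1.73466280e+00, -1.32251894e-05,
        1.02847330e+00, -3.32639054e-02]), 'qvel': array([ 0.00074355, -0.00228306, -0.00308031, -0.00120974,  0.00015964,
        0.00084991]), 'tau': array([-1.42927132e-03, -7.65037394e+01, -4.35298026e+01,  6.51097647e-02,
        3.98001820e-02, -5.38161669e-05]), 'eef_pos': array([0.21530736, 0.66573675, 0.21338537]), 'tcp_rot': array([ 1.55776351e-01,  9.87792249e-01, -4.41364671e-04, -7.89713985e-05]), 'ft_force': array([-0.47998413, -0.07448041,  1.13259529]), 'wrist_torque': array([ 0.03089882, -0.00312954,  0.00998939]), 'gripper_width': 1.0030181897839545}
```

View pics/top0.png

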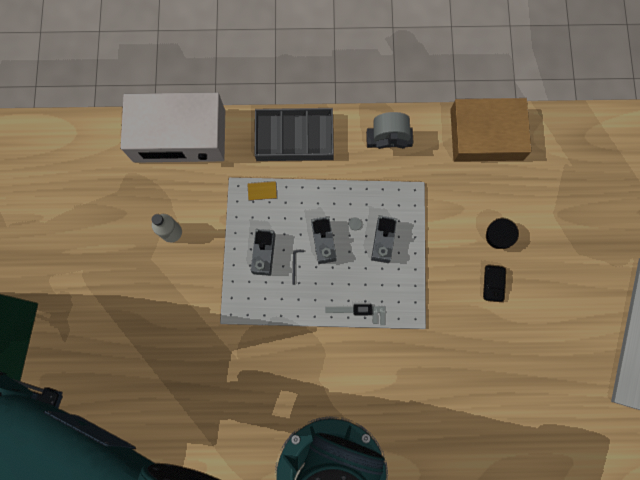

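View pics/scene0.png

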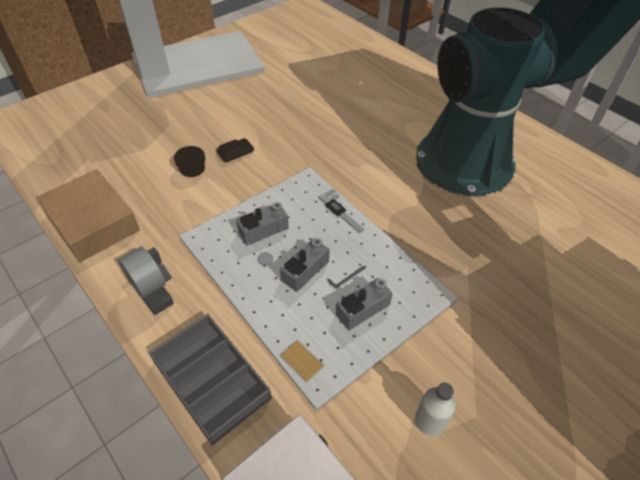

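The top view shows three blocks, with bolt heads near (261,266), (326,253) and (383,254) and the black caps above them in the image, away from the robot. The scene view agrees. I'll enlarge both for accurate pixel positions.

```bash
cat > h.py <<'E'
import numpy as np, cv2
from scipy.spatial.transform import Rotation as R
from bench import *
def cam(n,obs=None):
    p=camera_params(n); K=p["camera_matrix"]
    if "mount" in p:
        T=np.eye(4);T[:3,:3]=R.from_quat(obs["tcp_rot"]).as_matrix();T[:3,3]=obs["eef_pos"];T=T@p["mount"]
        return K,T[:3,:3],T[:3,3]
    return K,R.from_quat(p["orientation"]).as_matrix(),np.array(p["position"])
def onz(c,px,z):
    K,Rm,t=c; v=np.linalg.inv(K)@[px[0],px[1],1]; d=Rm@(v*[1,-1,-1]); return t+d*(z-t[2])/d[2]
def proj(c,P):
    K,Rm,t=c; q=(Rm.T@(np.array(P)-t))*[1,-1,-1]; q=K@q; return q[:2]/q[2]
E
python3 - <<'E'
import cv2,numpy as np
a=cv2.imread("pics/top0.png")[205:285,240:415]; b=cv2.imread("pics/scene0.png")[190:335,225:400]
a=cv2.resize(a,None,fx=4,fy=4,interpolation=cv2.INTER_CUBIC)
cv2.imwrite("pics/crop1.png",a)
E
```

```text
(no output)
```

View pics/crop1.png

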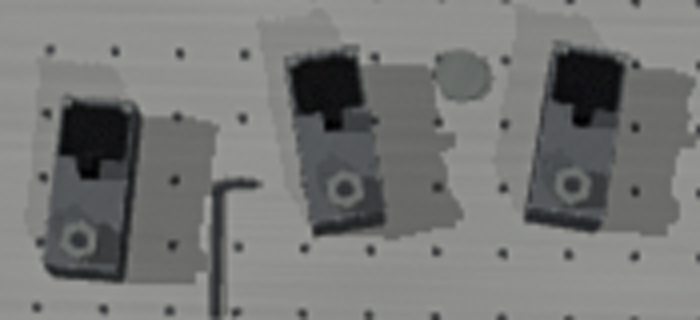

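```bash
python3 - <<'E'
from h import *
c=cam("top")
f=lambda u:((u[0]+.5)/4-.5+240,(u[1]+.5)/4-.5+205)
H=[(79,240),(345,189),(572,185)]
B=[[(70,98),(137,104),(125,270),(45,265)],[(287,58),(357,48),(384,212),(313,225)],[(558,45),(626,55),(601,220),(528,210)]]
for h,b in zip(H,B):
    p=onz(c,f(h),.082); q=[onz(c,f(x),.062)[:2] for x in b]
    ax=(q[0]+q[1]-q[2]-q[3])/2; y=np.degrees(np.arctan2(ax[1],ax[0]))
    ctr=sum(q)/4
    print(p.round(4),"len",np.linalg.norm(ax).round(4),"w",np.linalg.norm(q[0]-q[1]).round(4),"yaw",y.round(1),"ctr",ctr.round(4), "reach",np.hypot(*p[:2]).round(3))
o=get_obs(); print(R.from_quat(o["tcp_rot"]).as_matrix().round(3))
E
```

```text
[0.5363 0.1791 0.082 ] len 0.1132 w 0.045 yaw -5.9 ctr [0.5777 0.1715] reach 0.565
[0.5675 0.0052 0.082 ] len 0.1144 w 0.0475 yaw 8.1 ctr [0.6082 0.0112] reach 0.568
[ 0.5678 -0.1435  0.082 ] len 0.1145 w 0.046 yaw -11.2 ctr [ 0.6078 -0.1509] reach 0.586
[[-0.951  0.308 -0.   ]
 [ 0.308  0.951 -0.001]
 [ 0.    -0.001 -1.   ]]
```

Block length and width (113–114.5 × 45–47.5 mm) match the given 116 × 50 mm. I'll move above the left bolt, shut the fingers, and look with the wrist camera.

Emit:
{"fn": "drive_tool", "kwargs": {"slide": [[-38, -30, 0], [-38, -30, 0], [-38, -30, 0], [-38, -30, 0], [-38, -30, 0], [-38, -30, 0], [-38, -30, 0], [-38, -30, 0], [-38, -30, 0], [-38, -30, 0], [-38, -32, 0], [-36, -32, 0]], "twist": [[0, 0, 0], [0, 0, 0], [0, 0, 0], [0, 0, 0], [0, 0, 0], [0, 0, 0], [0, 0, 0], [0, 0, 0], [0, 0, 0], [0, 0, 0], [0, 0, 0], [0, 0, 0]], "fingers": 0}}

```text
time_s: 1.3
eef_pos: [0.5361, 0.1781, 0.2139]
tcp_rot: [0.156, 0.988, 0.0, 0.0]
ft_force: [0.4, 1.1, 0.3]
gripper_width: 0.008
```

Emit:
{"fn": "drive_tool", "kwargs": {"slide": [[0, 0, 0], [0, 0, 0], [0, 0, 0], [0, 0, 0], [0, 0, 0]], "twist": [[0, 0, -6], [0, 0, -6], [0, 0, 0], [0, 0, 0], [0, 0, 0]]}}

```text
time_s: 1.8
eef_pos: [0.5351, 0.1803, 0.2138]
tcp_rot: [0.053, 0.999, -0.0, -0.0]
ft_force: [0.3, 0.3, 0.8]
gripper_width: 0.007
```

```bash
python3 - <<'E'
from h import *
o=get_obs(); im=get_image("wrist"); cv2.imwrite("pics/w1.png",im[:,:,::-1])
c=cam("wrist",o); print(o["eef_pos"],o["ft_force"],o["gripper_width"],o["time_s"])
a=np.radians(-5.9);b=np.array([.5363,.1791,.082])
print(proj(c,b),proj(c,b+[.05*np.cos(a),.05*np.sin(a),.012]),proj(c,o["eef_pos"]))
E
```

```text
[0.53514306 0.18027235 0.21384504] [0.33021421 0.29687328 0.78017334] 0.0070116768060669195 1.8
[317.26727969 230.60114063] [317.41794999 298.1233665 ] [319.65829234 299.95617588]
```

View pics/w1.png

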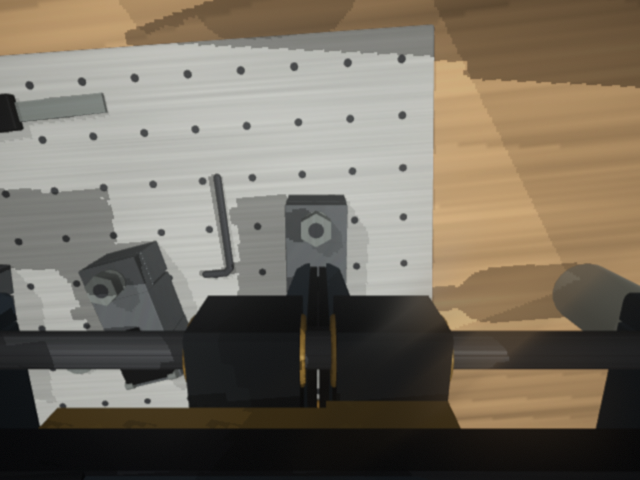

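The head is at (316,230), against a prediction of (317,231), so the position is good to about 1 mm and the yaw is aligned. I'll descend now.

Emit:
{"fn": "drive_tool", "kwargs": {"slide": [[-1, 1, 40], [0, 0, 40], [0, 0, 30], [0, 0, 12], [0, 0, 0], [0, 0, 0], [0, 0, 0]], "twist": [[0, 0, 0], [0, 0, 0], [0, 0, 0], [0, 0, 0], [0, 0, 0], [0, 0, 0], [0, 0, 0]]}}

```text
time_s: 2.55
eef_pos: [0.5375, 0.1813, 0.0936]
tcp_rot: [0.052, 0.999, 0.0, 0.001]
ft_force: [-0.6, -0.5, -0.3]
gripper_width: 0.005
```

Emit:
{"fn": "drive_tool", "kwargs": {"slide": [[0, 0, 2], [0, 0, 2], [0, 0, 2], [0, 0, 2], [0, 0, 1], [0, 0, 1], [0, 0, 0], [0, 0, 0]], "twist": [[0, 0, 0], [0, 0, 0], [0, 0, 0], [0, 0, 0], [0, 0, 0], [0, 0, 0], [0, 0, 0], [0, 0, 0]]}}

```text
time_s: 3.35
eef_pos: [0.5364, 0.1809, 0.0819]
tcp_rot: [0.052, 0.999, -0.0, -0.0]
ft_force: [-0.3, -0.0, 3.2]
gripper_width: 0.003
```

Emit:
{"fn": "drive_tool", "kwargs": {"slide": [[0, 0, 1], [0, 0, 1], [0, 0, 0], [0, 0, 0]], "twist": [[0, 0, 0], [0, 0, 0], [0, 0, 0], [0, 0, 0]]}}

```text
time_s: 3.75
eef_pos: [0.5368, 0.181, 0.0816]
tcp_rot: [0.052, 0.999, -0.0, -0.0]
ft_force: [-11.7, -3.5, 32.1]
gripper_width: 0.005
```

The left bolt is solid: 32 N and no travel (z 0.0816). I'll lift off and go to the middle bolt.

Emit:
{"fn": "drive_tool", "kwargs": {"slide": [[0, 0, -15], [0, 0, -20], [-12, -43, 0], [-12, -43, 0], [-12, -43, 0], [-13, -43, 0], [0, 0, 0], [0, 0, 0], [0, 0, 10], [0, 0, 8], [0, 0, 0], [0, 0, 0]], "twist": [[0, 0, 0], [0, 0, 0], [0, 0, 0], [0, 0, 0], [0, 0, 0], [0, 0, 0], [0, 0, -7], [0, 0, -7], [0, 0, 0], [0, 0, 0], [0, 0, 0], [0, 0, 0]]}}

```text
time_s: 4.95
eef_pos: [0.5672, 0.005, 0.0965]
tcp_rot: [-0.07, 0.998, 0.0, -0.0]
ft_force: [-0.7, 0.0, 0.3]
gripper_width: 0.009
```

Emit:
{"fn": "drive_tool", "kwargs": {"slide": [[0, 0, 2], [0, 0, 2], [0, 0, 2], [0, 0, 2], [0, 0, 2], [0, 0, 2], [0, 0, 1], [0, 0, 0], [0, 0, 0]], "twist": [[0, 0, 0], [0, 0, 0], [0, 0, 0], [0, 0, 0], [0, 0, 0], [0, 0, 0], [0, 0, 0], [0, 0, 0], [0, 0, 0]]}}

```text
time_s: 5.85
eef_pos: [0.5675, 0.0048, 0.084]
tcp_rot: [-0.07, 0.998, -0.0, 0.0]
ft_force: [-1.1, 0.3, 0.5]
gripper_width: 0.004
```

Emit:
{"fn": "drive_tool", "kwargs": {"slide": [[0, 0, 1], [0, 0, 1], [0, 0, 1], [0, 0, 1], [0, 0, 0], [0, 0, 0]], "twist": [[0, 0, 0], [0, 0, 0], [0, 0, 0], [0, 0, 0], [0, 0, 0], [0, 0, 0]]}}

```text
time_s: 6.45
eef_pos: [0.5679, 0.0047, 0.0816]
tcp_rot: [-0.07, 0.998, -0.0, 0.0]
ft_force: [-11.1, 0.5, 31.5]
gripper_width: 0.004
```

The middle bolt is solid too (31.5 N, z 0.0816). Next is the right bolt.

Emit:
{"fn": "drive_tool", "kwargs": {"slide": [[0, 0, -15], [0, 0, -20], [7, -49, 0], [7, -49, 0], [7, -49, 0], [0, 0, 0], [0, 0, 0], [0, 0, 0], [0, 0, 10], [0, 0, 9], [0, 0, 0], [0, 0, 0]], "twist": [[0, 0, 0], [0, 0, 0], [0, 0, 0], [0, 0, 0], [0, 0, 0], [0, 0, 8], [0, 0, 8], [0, 0, 3], [0, 0, 0], [0, 0, 0], [0, 0, 0], [0, 0, 0]]}}

```text
time_s: 7.65
eef_pos: [0.567, -0.1435, 0.0954]
tcp_rot: [0.095, 0.996, 0.0, -0.001]
ft_force: [-0.4, -0.2, 0.7]
gripper_width: 0.007
```

Emit:
{"fn": "drive_tool", "kwargs": {"slide": [[0, 0, 2], [0, 0, 2], [0, 0, 2], [0, 0, 2], [0, 0, 2], [0, 0, 2], [0, 0, 1], [0, 0, 0], [0, 0, 0]], "twist": [[0, 0, 0], [0, 0, 0], [0, 0, 0], [0, 0, 0], [0, 0, 0], [0, 0, 0], [0, 0, 0], [0, 0, 0], [0, 0, 0]]}}

```text
time_s: 8.55
eef_pos: [0.5673, -0.1438, 0.083]
tcp_rot: [0.095, 0.995, -0.0, 0.0]
ft_force: [0.6, -0.4, 0.4]
gripper_width: 0.001
```

Emit:
{"fn": "drive_tool", "kwargs": {"slide": [[0, 0, 1], [0, 0, 1], [0, 0, 1], [0, 0, 1], [0, 0, 0], [0, 0, 0]], "twist": [[0, 0, 0], [0, 0, 0], [0, 0, 0], [0, 0, 0], [0, 0, 0], [0, 0, 0]]}}

```text
time_s: 9.15
eef_pos: [0.5673, -0.1437, 0.0788]
tcp_rot: [0.095, 0.995, -0.0, -0.0]
ft_force: [-0.0, -0.0, 0.4]
gripper_width: 0.003
```

This one gives: z is already 0.0788. I'll push on until it meets the stop.

Emit:
{"fn": "drive_tool", "kwargs": {"slide": [[0, 0, 1], [0, 0, 1], [0, 0, 1], [0, 0, 1], [0, 0, 1], [0, 0, 0], [0, 0, 0]], "twist": [[0, 0, 0], [0, 0, 0], [0, 0, 0], [0, 0, 0], [0, 0, 0], [0, 0, 0], [0, 0, 0]]}}

```text
time_s: 9.85
eef_pos: [0.5676, -0.1438, 0.0751]
tcp_rot: [0.095, 0.995, -0.0, -0.0]
ft_force: [-8.2, 1.9, 24.6]
gripper_width: -0.0
```

It stopped at 0.0751 with 24.6 N, about 7 mm down. I'll press slightly more, then rise, open the fingers and look at the tab.

Emit:
{"fn": "drive_tool", "kwargs": {"slide": [[0, 0, 0.5], [0, 0, 0], [0, 0, -20], [0, 0, -40], [20, 0, -40], [20, 0, -20], [0, 0, 0], [0, 0, 0], [0, 0, 0]], "twist": [[0, 0, 0], [0, 0, 0], [0, 0, 0], [0, 0, 0], [0, 0, 0], [0, 0, 0], [0, 0, 0], [0, 0, 0], [0, 0, 0]], "fingers": 0.7}}

```text
time_s: 10.75
eef_pos: [0.528, -0.1361, 0.1924]
tcp_rot: [0.095, 0.995, 0.0, -0.001]
ft_force: [-0.4, -0.5, -0.6]
gripper_width: 0.697
```

```bash
python3 - <<'E'
from h import *
o=get_obs(); im=get_image("wrist"); im=np.ascontiguousarray(im[:,:,::-1])
cv2.imwrite("pics/w2raw.png",im)
c=cam("wrist",o); print(o["eef_pos"],o["ft_force"],o["gripper_width"],o["time_s"])
a=np.radians(-11.2);u=np.array([np.cos(a),np.sin(a),0]);b=np.array([.5678,-.1435,.075])
print("head",proj(c,b),"post top",proj(c,b+.05*u+[0,0,.019]))
ct=cam("top"); print("post from top cam",onz(ct,((581.5)/4-.5+240,117.5/4-.5+205),.094), "exp",b+.05*u)
cv2.imwrite("pics/w2.png",cv2.resize(im[150:400,200:440],None,fx=2.4,fy=2.4,interpolation=cv2.INTER_CUBIC))
E
```

```text
[ 0.52804773 -0.13613369  0.19238101] [-0.38301178 -0.46738349 -0.6345628 ] 0.6970196118536247 10.75
head [319.05426732 286.12970775] post top [318.76671351 359.18623944]
post from top cam [ 0.61063955 -0.14974068  0.094     ] exp [ 0.61684776 -0.15321172  0.075     ]
```

View pics/w2.png

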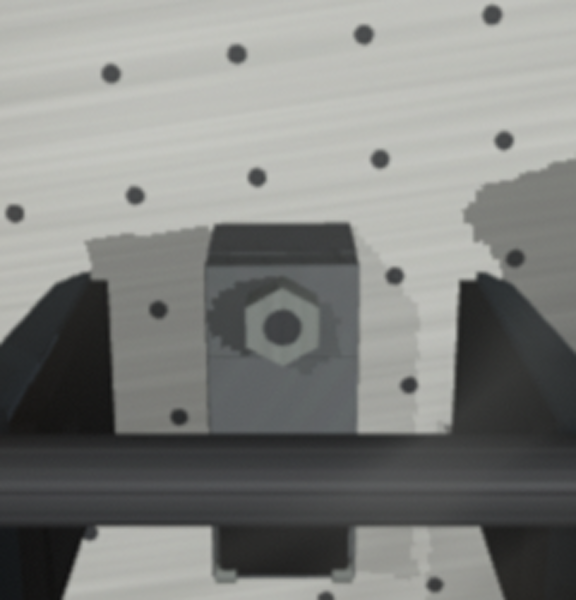

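The pushed head now sits at crop (282,327), i.e. full-frame (317.6,286), against a predicted (319,286). The block's sides are symmetric, so yaw is right and the tool should shift about 1 mm to −y. The tab is hidden behind the gripper's crossbar. Lifting means tilting the gripper away from the robot, so first I'll check how tall and near the objects behind are.

```bash
python3 - <<'E'
from h import *
ct,cs=cam("top"),cam("scene")
def tri(p,q):
    P=[]
    for c in(ct,cs): K,Rm,t=c; M=np.diag([1,-1,-1])@Rm.T; P.append(K@np.c_[M,-M@t])
    X=cv2.triangulatePoints(P[0],P[1],np.float64(p),np.float64(q)).ravel(); return (X[:3]/X[3]).round(3)
print("motor near edge",onz(ct,(390,150),0),"top edge guess",[onz(ct,(392,113),z).round(3) for z in(.05,.1,.15)])
print("box near edge",onz(ct,(490,160),0)); 
for z in (.05,.1,.15): print(z,proj(cs,onz(ct,(391,120),z)).round())
print(get_obs()["joint_pos"].round(3))
E
python3 -c "
import cv2
a=cv2.imread('pics/scene0.png')[160:340,30:220];b=cv2.imread('pics/top0.png')[90:180,340:560]
cv2.imwrite('pics/m.png',cv2.hconcat([cv2.resize(a,(380,360)),cv2.resize(b,(400,360))]))"
```

```text
motor near edge [ 0.87779795 -0.18245525  0.        ] top edge guess [array([ 0.968, -0.186,  0.05 ]), array([ 0.945, -0.18 ,  0.1  ]), array([ 0.923, -0.174,  0.15 ])]
box near edge [ 0.84324588 -0.46593715  0.        ]
0.05 [130. 287.]
0.1 [134. 270.]
0.15 [138. 252.]
[-0.295  0.166  2.059 -0.     0.918 -1.675]
```

View pics/m.png

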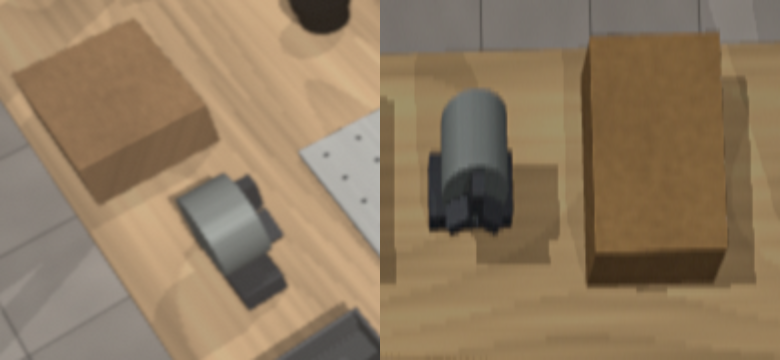

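The objects behind start near x ≈ 0.86 and stand about 0.1 m tall. The tilted gripper would be above z 0.2 there, so it clears them. I'll go to the tab.

Emit:
{"fn": "drive_tool", "kwargs": {"slide": [[-45, -1, 0], [-45, 0, 0], [0, 0, 0], [0, 0, 40], [0, 0, 30], [0, 0, 20], [0, 0, 15], [0, 0, 8], [0, 0, 6], [0, 0, 0], [0, 0, 0]], "twist": [[0, 0, 0], [0, 0, 0], [0, 0, 0], [0, 0, 0], [0, 0, 0], [0, 0, 0], [0, 0, 0], [0, 0, 0], [0, 0, 0], [0, 0, 0], [0, 0, 0]]}}

```text
time_s: 11.9
eef_pos: [0.6167, -0.1543, 0.0751]
tcp_rot: [0.095, 0.995, -0.0, 0.0]
ft_force: [-0.3, -0.3, -0.4]
gripper_width: 0.698
```

Emit:
{"fn": "drive_tool", "kwargs": {"slide": [[0, 0, 0], [0, 0, 0], [0, 0, 0], [0, 0, 0], [0, 0, 0], [0, 0, 0], [0, 0, 0], [0, 0, 0]], "twist": [[0, 0, 0], [0, 0, 0], [0, 0, 0], [0, 0, 0], [0, 0, 0], [0, 0, 0], [0, 0, 0], [0, 0, 0]], "fingers": 0, "squeeze": 15}}

```text
time_s: 12.7
eef_pos: [0.6163, -0.1535, 0.0744]
tcp_rot: [0.095, 0.995, 0.001, -0.0]
ft_force: [1.3, 7.4, 0.6]
gripper_width: 0.127
```

The grip opening is 11.6 mm, which fits the 12 mm post. I'll ease the side load and lift along the hinge arc: per 3° row, x −0.71 and z −2.29 mm.

Emit:
{"fn": "drive_tool", "kwargs": {"slide": [[0, 0.5, 0], [-0.71, 0, -2.29], [-0.71, 0, -2.29], [-0.71, 0, -2.29], [-0.71, 0, -2.29], [-0.71, 0, -2.29], [-0.71, 0, -2.29], [0, 0, 0]], "twist": [[0, 0, 0], [0, 3, 0], [0, 3, 0], [0, 3, 0], [0, 3, 0], [0, 3, 0], [0, 3, 0], [0, 0, 0]]}}

```text
time_s: 13.5
eef_pos: [0.6221, -0.1544, 0.0874]
tcp_rot: [0.094, 0.983, 0.015, -0.157]
ft_force: [-4.0, 5.4, 6.0]
gripper_width: 0.126
```

Emit:
{"fn": "drive_tool", "kwargs": {"slide": [[-0.71, 0.3, -2.29], [-0.71, 0, -2.29], [-0.71, 0, -2.29], [-0.71, 0, -2.29], [-0.71, 0, -2.29], [-0.71, 0, -2.29], [0, 0, 0], [0, 0, 0]], "twist": [[0, 3, 0], [0, 3, 0], [0, 3, 0], [0, 3, 0], [0, 3, 0], [0, 3, 0], [0, 0, 0], [0, 0, 0]]}}

```text
time_s: 14.3
eef_pos: [0.6316, -0.1561, 0.098]
tcp_rot: [0.09, 0.947, 0.03, -0.308]
ft_force: [-3.5, 3.3, 4.3]
gripper_width: 0.129
```

```bash
python3 -c "
from bench import *
o=get_obs();print(o['joint_pos'].round(3),o['wrist_torque'].round(2),o['ft_force'].round(1))"
```

```text
[-0.261  0.728  1.527 -0.041  1.514 -1.626] [ 0.47  0.63 -0.24] [-3.5  3.3  4.3]
```

Emit:
{"fn": "drive_tool", "kwargs": {"slide": [[-0.71, 0.2, -2.29], [-0.71, 0, -2.29], [-0.71, 0, -2.29], [-0.71, 0, -2.29], [-0.71, 0, -2.29], [-0.71, 0, -2.29], [-0.71, 0, -2.29], [0, 0, 0], [0, 0, 0], [0, 0, 0]], "twist": [[0, 3, 0], [0, 3, 0], [0, 3, 0], [0, 3, 0], [0, 3, 0], [0, 3, 0], [0, 3, 0], [0, 0, 0], [0, 0, 0], [0, 0, 0]]}}

```text
time_s: 15.3
eef_pos: [0.6462, -0.1588, 0.1059]
tcp_rot: [0.084, 0.875, 0.046, -0.475]
ft_force: [-2.0, 2.0, 4.4]
gripper_width: 0.13
```

```bash
python3 - <<'E'
from h import *
o=get_obs(); Rm=R.from_quat(o["tcp_rot"]).as_matrix()
print("tilt",np.degrees(np.arccos(-Rm[2,2])),o["joint_pos"].round(3),o["eef_pos"])
a=np.radians(-11.2);u=np.array([np.cos(a),np.sin(a),0]);h=np.array([.5678,-.1435,.062])+.094*u
d=o["eef_pos"]-h; x=d@u;z=d[2]; print("angle from position",np.degrees(np.arctan2(12.4,-44)-np.arctan2(z,x)), "r",np.hypot(x,z))
a=get_image("scene")[150:350,200:440,::-1]
w=get_image("wrist")[:,:,::-1]
cv2.imwrite("pics/f.png",cv2.hconcat([cv2.resize(a,(440,367),interpolation=cv2.INTER_CUBIC),cv2.resize(w,(360,367))]))
E
```

```text
tilt 56.99733995986104 [-0.254  0.916  1.31  -0.057  1.908 -1.625] [ 0.6461721  -0.15881599  0.10586052]
angle from position 56.386005123646946 r 0.04608517056479085
```

View pics/f.png

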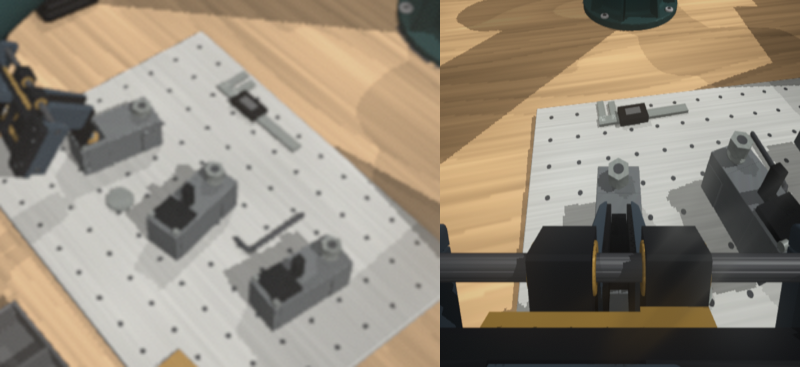

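In the scene view, the right block's cap is off its seat and in the jaws at about (85,135). The other two caps are shut and the loose items look undisturbed. In the wrist view, the post is between the fingers at about (620,230). Tilt is 57°, the hinge arc gives 56°, and the grip is steady at 0.13, so I'm handing in.

```bash
python3 -c "
from bench import *
print(finish_job(), get_obs()['gripper_width'])"
```

```text
the job is handed in; nothing more can be done
the job is handed in; nothing more can be done
```

The loose bolt is the right-hand one as seen from the robot (at about y = −0.14 m). I pushed it down to its stop and handed in with the gripper holding that block's cap open at about 57°.

- **Finding the bolt:** The left and middle bolts stayed solid at about 32 N, with the heads still at z 0.0816. The right one sank about 7 mm, from z 0.082 to 0.0751, and then resisted with about 25 N.
- **Opening the cap:** I gripped its tab and followed the hinge arc. The gripper tilt reads 57.0° and the TCP's position on the arc gives 56.4°.
- **Last checks:** Jaw opening is about 11.8 mm on the 12 mm post, and the wrist force was about 5 N. The last pictures show the other two caps shut and the loose items apparently where they were. The run took about 15.4 s.
- **Not checked directly:** I never got a clear close view of the open cap, so its angle is inferred from the gripper. The force read only 0.4 N partway through the bolt's sink, not the expected 3 N. I judged it loose and down from its travel and the firm stop.

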